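Cull the faulty cuvettes and shut the case

TASK

Two of the five cuvettes in the sloped case are faulty: one is too short and one has a chipped top. Take those two out and put them in the steel tray, leaving the three sound ones standing in their wells; then close the case's lid and press it down until it is fully home. Leave the flask, the timer and the screw cap where they are.

Things in the scene. Friction and masses are not known exactly. Their poses are not given: they have to be found in the camera images.
- case: fixed grey sloped case, 136 x 288 mm, on a stand. Origin under its centre on the worktop, x to the high hinged side, y along the wells. Its open face slopes 30 deg, looking up and to -x. Inside: dark plate, five square wells 46 mm apart, 18 mm deep; floor of the middle one at (-0.014, 0, 0.0425). 4 mm walls rise 31 mm above the plate; inside 128 x 280 mm, row 50 mm from the low wall.
- cover (a joint): lid angle, rad: 0 shut, flat on the walls all round; grows as it opens, 1.75 is the stop. Starts open at 1.58 to 1.75, about square to the sloping face and so leaning over the wells. Stiff hinge: it stays where it is left and needs 2 to 3 N at its free edge.
- lid_edge (a point): middle of the lid's free edge, on its outer face. The lid is a flat white plate, 136 (hinge to edge) x 288 x 5 mm, with a 70 x 9 mm tab beyond the middle of the edge. Site axes: x from the edge to the hinge, y along the edge, z out of the outer face (away from the wells when shut).
- lid_hinge (a point): middle of the lid's hinge axis, on the case's high rim; the axis is horizontal, along the case's y.
- tray: open steel reject tray, 130 x 170 x 32 mm outside, walls and floor 4 mm, standing flat on the worktop, loose, 1 kg. Origin: centre of its underside; y along its longer side, z up.
- cuvette_a: sound opaque white square cuvette, 12.5 x 12.5 mm, open top; stands in a well (which one varies), leaning 30 to 35 deg to the low side of the case. Origin: centre of its foot; z along it to the open end. Height 45 mm, all four walls whole; stands 27 mm clear of the plate.
- cuvette_b: sound opaque white square cuvette, 12.5 x 12.5 mm, open top; stands in a well (which one varies), leaning 30 to 35 deg to the low side of the case. Origin: centre of its foot; z along it to the open end. Height 45 mm, all four walls whole; stands 27 mm clear of the plate.
- cuvette_c: sound opaque white square cuvette, 12.5 x 12.5 mm, open top; stands in a well (which one varies), leaning 30 to 35 deg to the low side of the case. Origin: centre of its foot; z along it to the open end. Height 45 mm, all four walls whole; stands 27 mm clear of the plate.
- cuvette_short: faulty opaque white square cuvette, 12.5 x 12.5 mm, open top; stands in a well (which one varies), leaning 30 to 35 deg to the low side of the case. Origin: centre of its foot; z along it to the open end. Too short: only 33 mm high with the whole top missing; stands 15 mm clear of the plate.
- cuvette_chipped: faulty opaque white square cuvette, 12.5 x 12.5 mm, open top; stands in a well (which one varies), leaning 30 to 35 deg to the low side of the case. Origin: centre of its foot; z along it to the open end. Chipped: 45 mm high at its -x wall, but broken away in steps down to 29 mm at its +x wall; stands 27 mm clear of the plate at the high wall, 11 mm at the low one.
- cuvette_a_mid (a point): point on the middle axis of cuvette_a, half way up its 45 mm height.
- cuvette_b_mid (a point): point on the middle axis of cuvette_b, half way up its 45 mm height.
- cuvette_c_mid (a point): point on the middle axis of cuvette_c, half way up its 45 mm height.
- cuvette_short_mid (a point): point on the middle axis of cuvette_short, half way up its 33 mm height.
- cuvette_chipped_mid (a point): point on the middle axis of cuvette_chipped, half way up its 45 mm height.
- flask_small: bystander: small glass conical flask, 45 x 45 x 62 mm. Origin: centre of its underside.
- timer: bystander: small white bench timer lying flat, 62 x 62 x 18 mm. Origin: centre of its underside.
- screw_cap: bystander: blue screw cap lying open side up, 46 mm across, 16 mm high. Origin: centre of its underside.
There are look-alikes about, which are no part of the job. Of the things that look like the tray, take the one that is farthest to the robot's left at the start.

How it is judged:
By the outcome, as a careful person would: the job done as asked, in the order asked, and still so for the second after the job is handed in, with the robot touching nothing.
It also fails if it takes over 72 s, if anything falls off the work surface, if the arm or the gripper's body presses on something with over 40 N, if the wrist force passes 120 N, or if a joint passes its speed limit or range.

ROBOT

A 6-joint arm with a two-finger parallel gripper is mounted at the origin on a cart in front of the work surface, level with it; the furniture and walls round the work are solid. World frame = base frame: x ahead of the robot, y to its left, z up, the work surface at z = 0. Lengths are in m, angles in degrees, forces in N, time in s.
With the tool pointing down it reaches from about 0.4 to 0.825 m from the base axis. Payload 7 kg.
Tool frame: the origin (TCP) lies between the finger pads; the fingertips stand 22 mm ahead of it and the grasp point (between the pads) lies 3 mm ahead of it; z points along the fingers, y is the line along which they close (so a half turn about z gives the same grasp; the last joint's range is limited). The gripper opens to 88 mm and grips with 3 to 60 N. Pads are 19 mm wide; open, the fingers measure 130 mm over their backs; the gripper's body (78 mm by 193 mm) begins 47 mm behind the grasp point.
Start: joints at [84.632, 20.546, 0.682, 0, -70.136, -16.507], TCP at [0.252, 0.626, 0.249] pointing down, gripper open.
Joint ranges: [-176.03, 176.03], [-82.01, 121.73], [-58.28, 71.71], [-173.87, 95.51], [-174.79, -0.11], [-173.66, 173.66]. Speed limits (degrees/s): [136.94, 136.94, 172.46, 180, 180, 180].

INTERFACE

Orientations are given as [roll, pitch, yaw] about the fixed x, y, z axes, in that order (R = Rz(yaw) Ry(pitch) Rx(roll)).
In Python, from plant import r, vision gives the robot as it stands.
- The arm moves only by the shell command python3 -m pendant 'ROWS' [FORCE]. ROWS is JSON, a list that holds one entry, the list of rows, each a list of 7 numbers: the shift along the tool's x, y, z scaled (see below), then the turn, a rotation vector about the tool's x, y, z scaled (see below), then the opening, from -1 (shut) to 1 (fully open). In form: [[[x, y, z, wx, wy, wz, fingers], ...]]. A call has exactly 8 rows; each row shifts and turns the commanded pose from where the row before left it, along the tool's axes as they then stand; what a row does not reach is not made up. The controller multiplies each number of a shift by 20 mm and each number of a turn by 4 degrees. A row lasts 1/10 s, in which the tool goes at most 50 mm and 8.59 degrees, less where a joint would pass 70% of its speed; a pose out of reach is approached as far as the arm can. A call with a number of a shift or a turn outside -1 to 1 is refused whole. A call with a gripper value outside its range is refused whole. The fingers move at their own pace and stop on an object; FORCE is the grip in N (left out, the last holds). Time passes only in rows, so rows that do not move let the fingers close, or fill a call up. It gives the time, the measured TCP pose, the force, the opening and the grip force at its end, in the units of the state.
- r.get_state(): the state, without advancing time (a new reading comes with each control period).
- vision.capture(name): name is "scene" or "top" or "wrist"; returns a dict with "frame" (480x640x3 uint8, blue, green, red), "depth" (480x640 float32, m along the optical axis (not along the pixel's ray), 0 where there is no reading), "camera_matrix" (3x3 intrinsics, pixels), "extrinsics" (4x4, takes a point from world to camera coordinates); the wrist camera has in their place "hand_eye" (4x4, takes a point from camera to tool coordinates, whose origin is the TCP and whose axes are the flange's). Camera axes: x right, y up, looking along -z (the intrinsics and any distortion apply to the point x, -y, -z); pixel columns grow to the right and rows downward; lengths in m; the calibration is good to about 2 mm. A picture is of the moment at which its call begins: read the wrist's pose just before it.
- r.close_job(): hands the job in; it is judged then, once.
The state is a dict: "time_s": time; "joints": joint angles; "qd": joint speeds; "joint_torque": joint torques, N m; "tcp_pos": TCP position; "eef_rot": TCP orientation; "contact_force": force on the tool from outside, world axes, zero at the start; "moment": the same for the moment, N m; "gripper_width": finger opening in m; "gripper_force": force on a finger pad.
Only numpy, scipy, OpenCV 4.12 (cv2) and the standard library are available. Lean on these libraries where they do the work, as an engineer would, in place of code of your own. Each camera call takes 0.05 s, during which the arm holds its last target. There are 200 camera calls.

## Working session

There is one attempt and no reset: what is moved stays moved. The work goes in short steps, Python scripts to look and compute and a shell command to move; the robot and the scene stay as the last step left them, time stands still between calls to the robot, and variables do not carry over. Pictures are saved under pics/ and viewed, at most 10 in all, crops included, and the job is handed in when it is done.

```bash
ls; mkdir -p pics
cat > h.py <<'E'
import numpy as np, cv2, json
from plant import r, vision
from scipy.spatial.transform import Rotation as R
def toolT():
    s=r.get_state(); T=np.eye(4); T[:3,:3]=R.from_euler('xyz',s['eef_rot'],degrees=True).as_matrix(); T[:3,3]=s['tcp_pos']; return T
def cap(n):
    T=toolT(); c=vision.capture(n)
    c['c2w']=np.linalg.inv(c['extrinsics']) if 'extrinsics' in c else T@c['hand_eye']
    return c
def cloud(c):
    d=c['depth']; K=c['camera_matrix']; v,u=np.mgrid[:480,:640]
    p=np.stack([(u-K[0,2])/K[0,0]*d,-(v-K[1,2])/K[1,1]*d,-d],-1)
    return p@c['c2w'][:3,:3].T+c['c2w'][:3,3]
def proj(c,P):
    w=np.linalg.inv(c['c2w']); p=np.atleast_2d(P)@w[:3,:3].T+w[:3,3]; K=c['camera_matrix']
    return np.stack([K[0,0]*p[:,0]/-p[:,2]+K[0,2],-K[1,1]*p[:,1]/-p[:,2]*1+K[1,2]],1)
def ray(c,u,v):
    K=c['camera_matrix']; d=np.array([(u-K[0,2])/K[0,0],-(v-K[1,2])/K[1,1],-1]); return c['c2w'][:3,3],c['c2w'][:3,:3]@d
def onplane(c,u,v,z):
    o,d=ray(c,u,v); return o+d*(z-o[2])/d[2]
E
python3 - <<'E'
from h import *
print({k:np.round(v,3) if not isinstance(v,dict) else v for k,v in r.get_state().items()})
ims=[]
for n in ['scene','top','wrist']:
    c=cap(n); cv2.imwrite(f'pics/{n}0.png',c['frame']); np.save(f'{n}0.npy',cloud(c)); print(n,c.keys(),np.round(c['camera_matrix'],1).tolist(),np.round(c['c2w'],3).tolist())
E
```

```text
pics
{'time_s': np.float64(0.0), 'joints': array([ 8.4630e+01,  2.0592e+01,  6.3300e-01, -2.0000e-02, -7.0137e+01,
       -1.6507e+01]), 'qd': array([0.001, 0.003, 0.025, 0.028, 0.036, 0.045]), 'joint_torque': array([-2.0000e-03, -5.8272e+01,  2.9306e+01,  6.9980e+00,  7.0000e-03,
       -0.0000e+00]), 'tcp_pos': array([0.251, 0.626, 0.248]), 'eef_rot': array([ 1.79903e+02, -9.00000e-03, -2.18840e+01]), 'contact_force': array([ 0.162,  0.755, -0.115]), 'moment': array([-0.02 ,  0.015,  0.012]), 'gripper_force': np.float64(0.0), 'gripper_width': np.float64(0.087)}
scene dict_keys(['frame', 'depth', 'camera_matrix', 'extrinsics', 'c2w']) [[465.2, 0.0, 322.9], [0.0, 465.2, 249.4], [0.0, 0.0, 1.0]] [[-0.451, 0.483, -0.75, -0.413], [-0.892, -0.253, 0.374, 0.433], [-0.009, 0.838, 0.545, 0.79], [0.0, 0.0, 0.0, 1.0]]
top dict_keys(['frame', 'depth', 'camera_matrix', 'extrinsics', 'c2w']) [[542.9, 0.0, 321.4], [0.0, 542.9, 242.1], [0.0, 0.0, 1.0]] [[0.004, 0.99, -0.138, 0.385], [-1.0, 0.004, -0.001, -0.048], [-0.001, 0.138, 0.99, 1.244], [0.0, 0.0, 0.0, 1.0]]
wrist dict_keys(['frame', 'depth', 'camera_matrix', 'hand_eye', 'c2w']) [[369.6, 0.0, 319.0], [0.0, 369.6, 241.2], [0.0, 0.0, 1.0]] [[-0.373, 0.899, 0.229, 0.313], [-0.928, -0.362, -0.093, 0.601], [-0.0, -0.247, 0.969, 0.384], [0.0, 0.0, 0.0, 1.0]]
```

View pics/scene0.png

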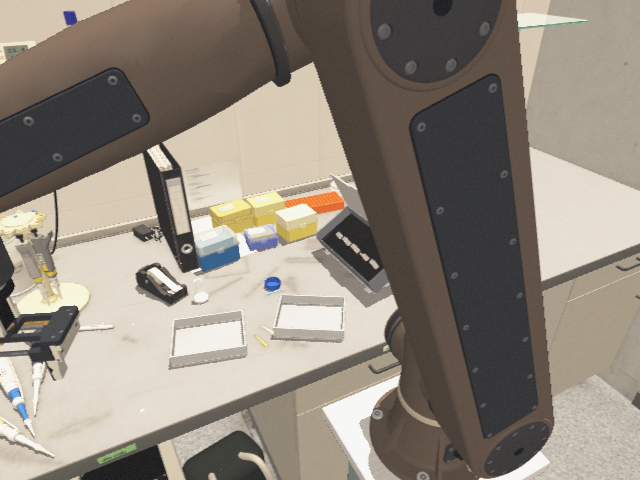

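View pics/top0.png

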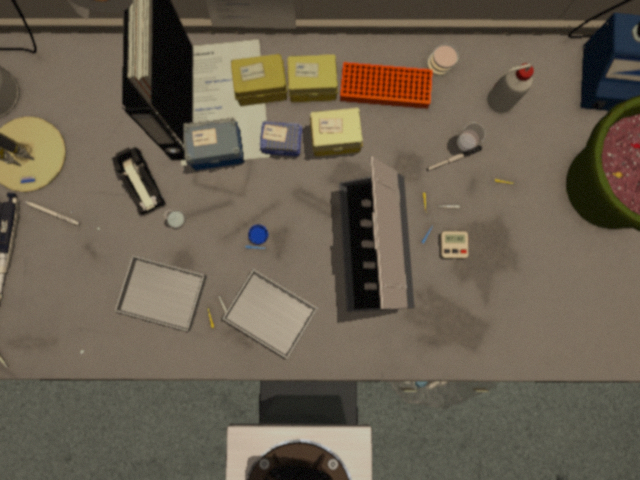

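Scene: two trays at (208,338) and (309,316), blue cap (272,284), case (355,245) partly hidden by the arm. Top: trays at (160,293) and (268,313); image left is the robot's left, so the tray is (160,293). The look-alike is (268,313). The case is at (375,245), with its lid (white, 390,240) leaning over the wells. Five cuvettes at about column 367, rows 197/220/243/264/285. Flask (175,218) or (468,137), cap (258,235), timer (455,245).

Run:
```python
from h import *
c=cap('top'); P=cloud(c); f=c['frame']; hsv=cv2.cvtColor(f,cv2.COLOR_BGR2HSV)
def fit(p):
    m=p.mean(0); u,s,v=np.linalg.svd(p-m,full_matrices=False); return m,v[2]*np.sign(v[2][2]),s[2]/len(p)**.5
# lid: points high in case region
reg=np.zeros((480,640),bool); reg[150:320,335:420]=1
z=P[...,2]
lid=reg&(z>.16); p=P[lid]; print('lid n',len(p)); 
m,n,s=fit(p); 
k=np.abs((p-m)@n)<.004; m,n,s=fit(p[k]); print('lid',m,n,s, 'z',p[k][:,2].min(),p[k][:,2].max())
# project lid outline
L=reg&(np.abs((P-m)@n)<.006)&(z>.08)
cn=max(cv2.findContours(L.astype(np.uint8),0,2)[0],key=cv2.contourArea); b=cv2.boxPoints(cv2.minAreaRect(cn)); print(b.tolist())
for e in cv2.approxPolyDP(cn,4,True)[:,0]:
    print(e, np.round(P[e[1],e[0]],3), z[e[1],e[0]])
for row in (210,230,254): print(row,[(u,*np.round(P[row,u],3)) for u in range(336,416,5)])
# trays
for (u0,u1,v0,v1) in [(105,215,245,340),(215,325,262,365)]:
    q=P[v0:v1,u0:u1].reshape(-1,3); q=q[(q[:,2]>.02)&(q[:,2]<.045)]
    print('tray',len(q),cv2.minAreaRect(q[:,:2].astype(np.float32)),np.percentile(q[:,2],[5,50,95]))
crop=np.hstack([cv2.resize(f[165:325,325:425],None,fx=3.5,fy=3.5,interpolation=2),cv2.resize(f[240:360,105:225],(420,560))]); cv2.imwrite('pics/c1.png',crop); print(crop.shape)
```

```text
lid n 3173
lid [ 0.54436321 -0.17079557  0.21235774] [ 0.05497383 -0.89546061  0.44173315] 0.0006911764710227518 z 0.19739981463791323 0.22661836983543693
[[367.49359130859375, 157.2757568359375], [402.077392578125, 154.55569458007812], [414.13897705078125, 307.910400390625], [379.55517578125, 310.6304626464844]]
[371 157] [ 0.687 -0.14   0.248] 0.2479828939846308
[381 308] [ 0.403 -0.157  0.245] 0.24541302222484418
[413 308] [ 0.406 -0.242  0.083] 0.08260649963804689
[404 179] [ 0.688 -0.228  0.082] 0.0822724878377743
210 [(336, np.float64(0.634), np.float64(-0.081), np.float64(-0.0)), (341, np.float64(0.622), np.float64(-0.09), np.float64(0.059)), (346, np.float64(0.626), np.float64(-0.102), np.float64(0.041)), (351, np.float64(0.627), np.float64(-0.114), np.float64(0.037)), (356, np.float64(0.625), np.float64(-0.124), np.float64(0.045)), (361, np.float64(0.624), np.float64(-0.135), np.float64(0.053)), (366, np.float64(0.623), np.float64(-0.146), np.float64(0.058)), (371, np.float64(0.623), np.float64(-0.157), np.float64(0.059)), (376, np.float64(0.584), np.float64(-0.149), np.floa
[... 2158 characters left out ...]
 (386, np.float64(0.506), np.float64(-0.17), np.float64(0.22)), (391, np.float64(0.509), np.float64(-0.183), np.float64(0.194)), (396, np.float64(0.511), np.float64(-0.196), np.float64(0.169)), (401, np.float64(0.515), np.float64(-0.21), np.float64(0.14)), (406, np.float64(0.52), np.float64(-0.226), np.float64(0.101)), (411, np.float64(0.531), np.float64(-0.253), np.float64(0.001))]
tray 677 ((0.43855100870132446, 0.31311407685279846), (0.17193780839443207, 0.13008637726306915), 75.06349182128906) [0.02229192 0.03145216 0.03604393]
tray 566 ((0.3943318724632263, 0.06710389256477356), (0.1702059954404831, 0.13046342134475708), 59.1558723449707) [0.02396529 0.03202111 0.03652381]
(560, 770, 3)
```

View pics/c1.png

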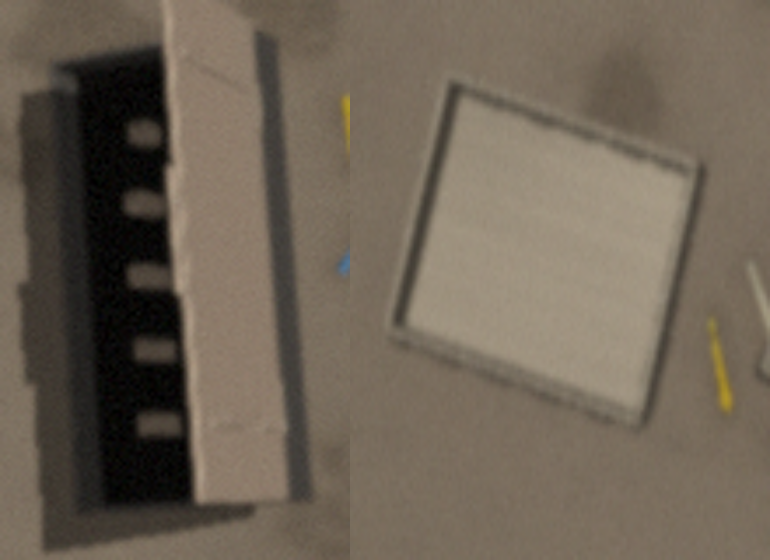

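The close crop shows the chosen tray (yawed about 15 deg) and the case with five light cuvettes. The lid plane gives 1.64 rad, and its 0.248 m edge height fits the case geometry. The tray measures 172x130, which matches. Next I'll move in for a wrist view.

```bash
cat >> h.py <<'E'
CO=np.array([.5465,-.1765,0]); CY=-86.5
Rc=R.from_euler('z',CY,degrees=True).as_matrix()
def w(pc): return CO+Rc@np.array(pc)
def toolR(lean,yaw=0): # lean deg; tool x toward case +x
    s,c=np.sin(np.radians(lean)),np.cos(np.radians(lean))
    return R.from_euler('z',yaw,degrees=True).as_matrix()@Rc@np.array([[c,0,s],[0,-1,0],[s,0,-c]])
def go(p=None,Rt=None,T=None):
    """shift in tool units (20mm) and turn units (4deg) from current"""
    T=toolT() if T is None else T
    if p is not None: print('shift',np.round(T[:3,:3].T@(np.array(p)-T[:3,3])/.02,2))
    if Rt is not None: print('turn',np.round(R.from_matrix(T[:3,:3].T@Rt).as_rotvec(degrees=True)/4,2))
E
python3 - <<'E'
from h import *
go([.54,-.02,.29],toolR(33))
print(w([-.118,0,.204]))
E
```

```text
shift [25.43 24.61 -2.07]
turn [-4.64  7.34 15.69]
[ 0.53929627 -0.05872009  0.204     ]
```

```bash
A='x'; 
python3 -m pendant '[[[1,1,-0.1,0,0,0,0.6],[1,1,-0.1,0,0,0,0.6],[1,1,-0.1,0,0,0,0.6],[1,1,-0.1,0,0,0,0.6],[1,1,-0.1,0,0,0,0.6],[1,1,-0.1,0,0,0,0.6],[1,1,-0.1,0,0,0,0.6],[1,1,-0.1,0,0,0,0.6]]]'
python3 -m pendant '[[[1,1,-0.1,0,0,0,0],[1,1,-0.1,0,0,0,0],[1,1,-0.1,0,0,0,0],[1,1,-0.1,0,0,0,0],[1,1,-0.1,0,0,0,0],[1,1,-0.1,0,0,0,0],[1,1,-0.1,0,0,0,0],[1,1,-0.1,0,0,0,0]]]'
python3 -m pendant '[[[1,1,-0.1,0,0,0,0],[1,1,-0.1,0,0,0,0],[1,1,-0.1,0,0,0,0],[1,1,-0.1,0,0,0,0],[1,1,-0.1,0,0,0,0],[1,1,-0.1,0,0,0,0],[1,1,-0.1,0,0,0,0],[1,0.8,-0.1,0,0,0,0]]]'
python3 -m pendant '[[[0,0,0,-0.29,0.46,0.98,0],[0,0,0,-0.29,0.46,0.98,0],[0,0,0,-0.29,0.46,0.98,0],[0,0,0,-0.29,0.46,0.98,0],[0,0,0,-0.29,0.46,0.98,0],[0,0,0,-0.29,0.46,0.98,0],[0,0,0,-0.29,0.46,0.98,0],[0,0,0,-0.29,0.46,0.98,0]]]'
python3 -m pendant '[[[0,0,0,-0.29,0.46,0.98,0],[0,0,0,-0.29,0.46,0.98,0],[0,0,0,-0.29,0.46,0.98,0],[0,0,0,-0.29,0.46,0.98,0],[0,0,0,-0.29,0.46,0.98,0],[0,0,0,-0.29,0.46,0.98,0],[0,0,0,-0.29,0.46,0.98,0],[0,0,0,-0.29,0.46,0.98,0]]]'
python3 - <<'E'
from h import *
s=r.get_state();print(np.round(s['joints'],1),s['tcp_pos'],s['eef_rot'],s['gripper_width'],s['time_s'])
go(w([-.118,0,.204]),toolR(33))
E
```

```text
time_s: 1.0
tcp_pos: [0.3406, 0.4171, 0.2646]
eef_rot: [180.0, 0.0, -21.9]
contact_force: [0.4, 0.4, 0.2]
gripper_width: 0.0702
gripper_force: 0.0
time_s: 1.8
tcp_pos: [0.4294, 0.209, 0.2807]
eef_rot: [-180.0, -0.0, -21.9]
contact_force: [0.9, 0.1, 0.6]
gripper_width: 0.0438
gripper_force: 0.0
time_s: 2.6
tcp_pos: [0.5197, 0.0045, 0.2967]
eef_rot: [-180.0, -0.0, -21.9]
contact_force: [0.4, -0.5, -0.6]
gripper_width: 0.0441
gripper_force: 0.0
time_s: 3.4
tcp_pos: [0.5194, 0.0058, 0.2967]
eef_rot: [175.0, -16.6, -52.9]
contact_force: [-0.5, 0.5, 0.2]
gripper_width: 0.0438
gripper_force: 0.0
time_s: 4.2
tcp_pos: [0.5195, 0.0058, 0.2966]
eef_rot: [-179.9, -33.1, -86.7]
contact_force: [-0.7, -1.0, 0.1]
gripper_width: 0.0434
gripper_force: 0.0
[ 39.8   8.6 -26.9  26.9 -77.1 -47.8] [0.51948052 0.00581584 0.29656096] [-179.88693146  -33.10568728  -86.66878967] 0.0434449991097054 4.2
shift [ 0.22 -0.79  5.67]
turn [-0.01 -0.03 -0.04]
```

```bash
python3 -m pendant '[[[0.2,-0.8,1,0,0,0,-0.4],[0,0,1,0,0,0,-0.4],[0,0,1,0,0,0,-0.4],[0,0,1,0,0,0,-0.4],[0,0,1,0,0,0,-0.4],[0,0,0.6,0,0,0,-0.4],[0,0,0,0,0,0,-0.4],[0,0,0,0,0,0,-0.4]]]'
python3 - <<'E'
from h import *
c=cap('wrist'); P=cloud(c); f=c['frame']
np.savez('w1.npz',P=P,f=f,c2w=c['c2w'],K=c['camera_matrix'])
for i in range(-2,3):
    pc=np.array([-.023,.046*i,.058]); n=np.array([-.5,0,.866])
    print(i,proj(c,[w(pc),w(pc+.027*n)]).round(0).tolist())
cv2.imwrite('pics/w1.png',f)
E
```

```text
time_s: 5.0
tcp_pos: [0.5399, -0.0574, 0.2054]
eef_rot: [-179.9, -33.0, -86.5]
contact_force: [0.6, 0.0, 0.3]
gripper_width: 0.0265
gripper_force: 0.0
-2 [[427.0, 225.0], [437.0, 231.0]]
-1 [[374.0, 225.0], [379.0, 231.0]]
0 [[320.0, 226.0], [320.0, 231.0]]
1 [[267.0, 226.0], [262.0, 231.0]]
2 [[214.0, 226.0], [204.0, 231.0]]
```

View pics/w1.png

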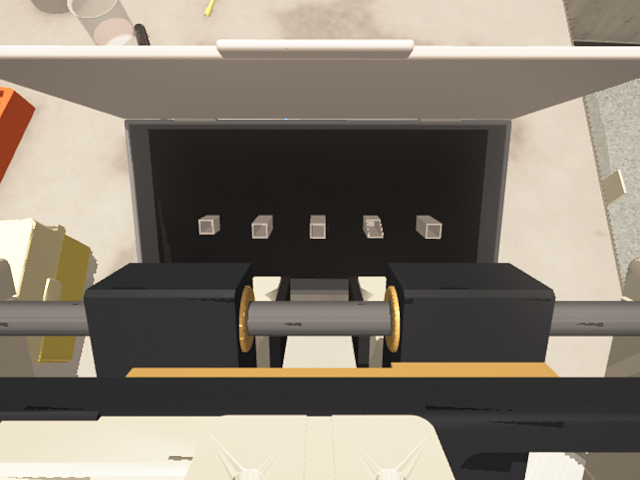

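Wrist view: five cuvettes at columns 209, 262, 318, 373 and 429, row about 226. The one at (373,226) looks chipped and the one at (209,225) looks short. I'll measure heights and crop to confirm.

Run:
```python
from h import *
d=np.load('w1.npz'); P=d['P'];f=d['f']
n=Rc@np.array([-.5,0,.866]); e=Rc@np.array([.866,0,.5]); y=Rc[:,1]; p0=w([-.023,0,.058])
q=P-p0; H=q@n*1000; X=q@e*1000; Y=q@y*1000
g=cv2.cvtColor(f,cv2.COLOR_BGR2GRAY)
# plate check
m=(np.abs(Y)<110)&(X>15)&(X<60)&(np.abs(H)<25); A=np.c_[X[m],Y[m],np.ones(m.sum())]; print('plate',np.median(H[m]),np.linalg.lstsq(A,H[m],rcond=None)[0])
mask=(g>60)&(np.abs(Y)<115)&(np.abs(X)<25)&(H>0)&(H<45)
mask[:205]=0; mask[250:]=0
k,lab,st,cen=cv2.connectedComponentsWithStats(mask.astype(np.uint8))
for i in range(1,k):
    if st[i,4]<60: continue
    a=lab==i; h=H[a]; t=a&(H>np.percentile(h,97)-5)
    print(st[i],'Hmax',np.percentile(h,[50,90,98]).round(1),'top centre X,Y',X[t].mean().round(1),Y[t].mean().round(1),'ext X',np.percentile(X[t],[2,98]).round(1),'Y',np.percentile(Y[t],[2,98]).round(1))
cv2.imwrite('pics/w2.png',cv2.resize(f[200:255,190:455],None,fx=3,fy=3,interpolation=2))
```

```text
plate -0.9300020268335709 [-1.31180984e-03 -3.21487141e-04 -8.75371807e-01]
[198 217  21  18 284] Hmax [10.9 14.6 15.5] top centre X,Y 1.5 94.6 ext X [-4.9  7.5] Y [ 88.5 100.8]
[251 217  21  22 368] Hmax [18.9 26.5 27.4] top centre X,Y 0.4 48.7 ext X [-6.   6.5] Y [42.6 55. ]
[309 217  17  22 288] Hmax [20.1 26.7 27.4] top centre X,Y 0.1 3.1 ext X [-6.   6.5] Y [-2.8  9.2]
[363 217  21  22 290] Hmax [13.5 25.9 26.8] top centre X,Y -4.0 -43.0 ext X [-6.1  1. ] Y [-49.  -36.7]
[416 217  26  22 442] Hmax [18.4 26.4 27.3] top centre X,Y 0.3 -88.7 ext X [-6.1  6. ] Y [-95.1 -82.4]
```

View pics/w2.png

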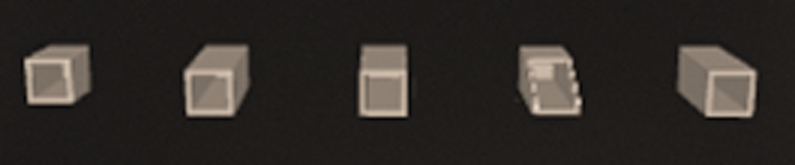

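Confirmed: short at Y=+94.7 (15 mm tall) and chipped at Y=-43 (high wall on the low side). The others stand 27 mm, and all are spaced 46 mm apart.

```bash
cat >> h.py <<'E'
nn=Rc@np.array([-.5,0,.866]); ee=Rc@np.array([.866,0,.5]); yy=Rc[:,1]; p0=w([-.023,0,.058])
def at(X,Y,H): return p0+(X*ee+Y*yy+H*nn)/1000
def tcp_for_tip(X,Y,H,lean): return at(X,Y,H)-.022*toolR(lean)[:,2]
def loc():
    T=toolT(); q=(T[:3,3]+.022*T[:3,2]-p0)*1000; print('tip X,Y,H',(q@ee).round(1),(q@yy).round(1),(q@nn).round(1))
E
python3 - <<'E'
from h import *
loc()
t1=tcp_for_tip(0,94.7,60,36); t2=tcp_for_tip(0,94.7,1.5,36)
go(t1,toolR(36))
T=np.eye(4);T[:3,:3]=toolR(36);T[:3,3]=t1; go(t2,None,T)
E
```

```text
tip X,Y,H -8.7 1.0 154.2
shift [ 0.13 -4.68  4.74]
turn [-0.03  0.75 -0.  ]
shift [-0.31 -0.    2.91]
```

```bash
python3 -m pendant '[[[0,-0.95,0.5,0,0.75,0,-0.5],[0,-0.95,0.5,0,0,0,-0.5],[0,-0.95,0.9,0,0,0,-0.5],[0,-0.95,0.9,0,0,0,-0.5],[0.1,-0.88,0.9,0,0,0,-0.5],[0,0,0.9,0,0,0,-0.5],[0,0,0,0,0,0,-0.5],[0,0,0,0,0,0,-0.5]]]'
python3 - <<'E'
from h import *
loc(); go(tcp_for_tip(0,94.7,1.5,36),toolR(36)); print(r.get_state()['gripper_width'])
E
```

```text
time_s: 5.85
tcp_pos: [0.6367, -0.1066, 0.1321]
eef_rot: [-179.9, -36.0, -86.5]
contact_force: [0.5, -0.3, 0.1]
gripper_width: 0.022
gripper_force: 0.0
tip X,Y,H 3.7 94.3 62.9
shift [-0.5  -0.02  3.04]
turn [-0.02 -0.01  0.  ]
0.022012690298598096
```

```bash
python3 -m pendant '[[[-0.2,0,0.8,0,0,0,-0.5],[-0.2,0,0.8,0,0,0,-0.5],[-0.1,0,0.6,0,0,0,-0.5],[0,0,0.4,0,0,0,-0.5],[0,0,0.2,0,0,0,-0.5],[0,0,0.2,0,0,0,-0.5],[0,0,0,0,0,0,-0.5],[0,0,0,0,0,0,-0.5]]]' 12
python3 - <<'E'
from h import *
loc(); s=r.get_state(); print(s['contact_force'],s['moment'])
E
```

```text
time_s: 6.65
tcp_pos: [0.6385, -0.134, 0.0773]
eef_rot: [-179.9, -36.0, -86.5]
contact_force: [-0.1, 0.3, -0.2]
gripper_width: 0.0223
gripper_force: 0.0
tip X,Y,H 0.0 94.4 1.8
[-0.13277163  0.3212242  -0.20732163] [2.0437436  0.04109673 0.02783077]
```

```bash
python3 -m pendant '[[[0,0,0,0,0,0,-1],[0,0,0,0,0,0,-1],[0,0,0,0,0,0,-1],[0,0,0,0,0,0,-1],[0,0,0,0,0,0,-1],[0,0,-0.2,0,0,0,-1],[0.05,0,-0.5,0,0,0,-1],[0.1,0,-0.8,0,0,0,-1]]]' 12
python3 -m pendant '[[[0.1,0,-1,0,0,0,-1],[0.1,0,-1,0,0,0,-1],[0,0,-1,0,0,0,-1],[0,0,-1,0,0,0,-1],[0,0,-1,0,0,0,-1],[0,0,-1,0,0,0,-1],[0,0,-1,0,0,0,-1],[0,0,0,0,0,0,-1]]]' 12
python3 - <<'E'
from h import *
loc(); c=cap('wrist'); cv2.imwrite('pics/w3.png',c['frame'])
E
```

```text
time_s: 7.45
tcp_pos: [0.6366, -0.1189, 0.103]
eef_rot: [179.9, -36.0, -86.5]
contact_force: [0.6, -0.3, 0.5]
gripper_width: 0.0124
gripper_force: 12.0
time_s: 8.25
tcp_pos: [0.6333, -0.0376, 0.2212]
eef_rot: [-179.7, -35.9, -86.5]
contact_force: [0.5, 1.2, -0.4]
gripper_width: 0.0125
gripper_force: 12.0
tip X,Y,H -11.7 95.3 174.6
```

View pics/w3.png

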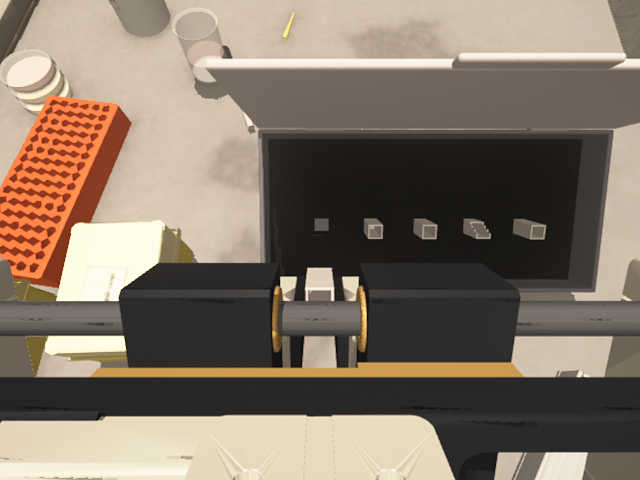

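Short cuvette is held (fingers at (320,290), empty well at (321,225)). Carrying it to the tray.

Run:
```python
from h import *
T=toolT(); z=T[:3,2]
a=np.array([.431,.284,.12])-.022*z; b=np.array([.431,.284,.029])-.022*z
go(a); T2=T.copy(); T2[:3,3]=a; go(b,None,T2)
```

```text
shift [-16.46   9.06  -6.9 ]
shift [-2.67  0.01  3.68]
```

```bash
python3 -m pendant '[[[-0.97,0.53,-0.4,0,0,0,-1],[-0.97,0.53,-0.4,0,0,0,-1],[-0.97,0.53,-0.4,0,0,0,-1],[-0.97,0.53,-0.4,0,0,0,-1],[-0.97,0.53,-0.4,0,0,0,-1],[-0.97,0.53,-0.4,0,0,0,-1],[-0.97,0.53,-0.4,0,0,0,-1],[-0.97,0.53,-0.4,0,0,0,-1]]]' 12
python3 -m pendant '[[[-0.97,0.53,-0.4,0,0,0,-1],[-0.97,0.53,-0.4,0,0,0,-1],[-0.97,0.53,-0.4,0,0,0,-1],[-0.97,0.53,-0.4,0,0,0,-1],[-0.97,0.53,-0.4,0,0,0,-1],[-0.97,0.53,-0.4,0,0,0,-1],[-0.97,0.53,-0.4,0,0,0,-1],[-0.97,0.53,-0.4,0,0,0,-1]]]' 12
python3 -m pendant '[[[-0.97,0.53,-0.4,0,0,0,-1],[0,0,0,0,0,0,-1],[-0.5,0,0.7,0,0,0,-1],[-0.5,0,0.7,0,0,0,-1],[-0.5,0,0.7,0,0,0,-1],[0,0,0,0,0,0,-1],[0,0,0,0,0,0,-1],[0,0,0,0,0,0,-1]]]' 12
python3 - <<'E'
from h import *
s=r.get_state(); T=toolT(); print(s['joints'].round(1) if hasattr(s['joints'],'round') else s['joints'],(T[:3,3]+.022*T[:3,2]).round(4)); go(np.array([.431,.284,.029])-.022*T[:3,2],toolR(36))
E
```

```text
time_s: 9.1
tcp_pos: [0.5364, 0.1178, 0.1782]
eef_rot: [179.9, -36.1, -86.5]
contact_force: [0.5, -0.3, -0.6]
gripper_width: 0.0121
gripper_force: 12.0
time_s: 9.9
tcp_pos: [0.4419, 0.2753, 0.1387]
eef_rot: [180.0, -36.1, -86.5]
contact_force: [0.8, 0.2, -0.0]
gripper_width: 0.0124
gripper_force: 12.0
time_s: 10.7
tcp_pos: [0.4314, 0.2947, 0.0836]
eef_rot: [-179.9, -36.0, -86.5]
contact_force: [-0.4, 0.6, -0.7]
gripper_width: 0.0123
gripper_force: 12.0
[ 66.6  31.1 -22.8  16.5 -69.8 -73.5] [0.4322 0.2818 0.0657]
shift [-1.17  0.06  1.42]
turn [-0.02  0.   -0.  ]
```

```bash
python3 -m pendant '[[[-0.4,0,0.5,0,0,0,-1],[-0.4,0,0.5,0,0,0,-1],[-0.3,0,0.35,0,0,0,-1],[0,0,0,0,0,0,-1],[0,0,0,0,0,0,-0.4],[0,0,0,0,0,0,-0.4],[0,0,0,0,0,0,-0.4],[0,0,0,0,0,0,-0.4]]]' 12
python3 -m pendant '[[[0,0,-0.5,0,0,0,-0.4],[0,0,-1,0,0,0,-0.4],[0,0,-1,0,0,0,-0.4],[0,0,-1,0,0,0,-0.4],[0,0,-1,0,0,0,-0.4],[0,0,-1,0,0,0,-0.4],[0,0,-1,0,0,0,-0.4],[0,0,0,0,0,0,-0.4]]]' 12
python3 - <<'E'
from h import *
c=cap('top'); cv2.imwrite('pics/t2.png',cv2.resize(c['frame'][240:345,100:220],None,fx=4,fy=4,interpolation=2))
t1=tcp_for_tip(-2,-43,60,36); t2=tcp_for_tip(-2,-43,1.5,36)
a=at(-10,-43,170)-.022*toolR(36)[:,2]
go(a,toolR(36))
T=np.eye(4);T[:3,:3]=toolR(36);T[:3,3]=a; go(t1,None,T);T[:3,3]=t1; go(t2,None,T)
E
```

```text
time_s: 11.5
tcp_pos: [0.4311, 0.2967, 0.0484]
eef_rot: [-179.9, -36.0, -86.5]
contact_force: [0.1, 0.7, -0.9]
gripper_width: 0.0259
gripper_force: 0.0
time_s: 12.3
tcp_pos: [0.4269, 0.3755, 0.1557]
eef_rot: [-179.8, -35.8, -86.5]
contact_force: [0.5, -0.0, 0.3]
gripper_width: 0.026
gripper_force: 0.0
shift [19.18 -2.14  9.95]
turn [-0.03  0.03  0.  ]
shift [-0.18  0.    5.51]
shift [-0.31  0.    2.91]
```

View pics/t2.png

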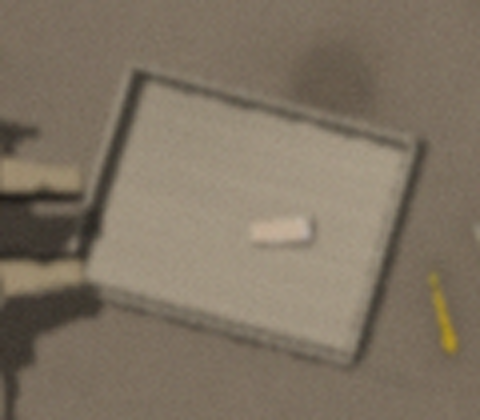

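The short cuvette lies in the tray at (282,230) in the crop. Back for the chipped one.

```bash
python3 -m pendant '[[[0.96,-0.11,0.4,0,0,0,-0.5],[0.96,-0.11,0.4,0,0,0,-0.5],[0.96,-0.11,0.4,0,0,0,-0.5],[0.96,-0.11,0.4,0,0,0,-0.5],[0.96,-0.11,0.4,0,0,0,-0.5],[0.96,-0.11,0.4,0,0,0,-0.5],[0.96,-0.11,0.4,0,0,0,-0.5],[0.96,-0.11,0.4,0,0,0,-0.5]]]' 12
python3 -m pendant '[[[0.96,-0.11,0.4,0,0,0,-0.5],[0.96,-0.11,0.4,0,0,0,-0.5],[0.96,-0.11,0.4,0,0,0,-0.5],[0.96,-0.11,0.4,0,0,0,-0.5],[0.96,-0.11,0.4,0,0,0,-0.5],[0.96,-0.11,0.4,0,0,0,-0.5],[0.96,-0.11,0.4,0,0,0,-0.5],[0.96,-0.11,0.4,0,0,0,-0.5]]]' 12
python3 -m pendant '[[[0.96,-0.11,0.8,0,0,0,-0.5],[0.96,-0.11,0.8,0,0,0,-0.5],[0.96,-0.11,1,0,0,0,-0.5],[0.9,-0.11,1,0,0,0,-0.5],[0,0,1,0,0,0,-0.5],[0,0,1,0,0,0,-0.5],[0,0,1,0,0,0,-0.5],[0,0,1,0,0,0,-0.5]]]' 12
python3 - <<'E'
from h import *
loc(); go(tcp_for_tip(-2,-43,20,36),toolR(36))
E
```

```text
time_s: 13.15
tcp_pos: [0.4539, 0.2107, 0.192]
eef_rot: [-180.0, -36.0, -86.5]
contact_force: [-0.3, -0.1, 0.9]
gripper_width: 0.0221
gripper_force: 0.0
time_s: 13.95
tcp_pos: [0.4814, 0.0502, 0.2308]
eef_rot: [-179.9, -36.0, -86.5]
contact_force: [-0.3, -0.2, 0.4]
gripper_width: 0.0222
gripper_force: 0.0
time_s: 14.75
tcp_pos: [0.4993, -0.099, 0.1516]
eef_rot: [-179.9, -36.0, -86.5]
contact_force: [0.8, -0.3, -0.4]
gripper_width: 0.0223
gripper_force: 0.0
tip X,Y,H -0.5 -42.4 87.8
shift [-0.43  0.03  3.36]
turn [-0.02 -0.    0.  ]
```

```bash
python3 -m pendant '[[[-0.1,0,0.5,0,0,0,-0.5],[-0.1,0,0.5,0,0,0,-0.5],[0,0,0.5,0,0,0,-0.5],[0,0,0.5,0,0,0,-0.5],[0,0,0.4,0,0,0,-0.5],[0,0,0,0,0,0,-0.5],[0,0,0,0,0,0,-0.5],[0,0,0,0,0,0,-0.5]]]' 12
python3 - <<'E'
from h import *
loc(); go(tcp_for_tip(-2,-43,1.5,36),toolR(36))
E
```

```text
time_s: 15.55
tcp_pos: [0.5014, -0.1226, 0.1111]
eef_rot: [-179.9, -36.0, -86.5]
contact_force: [-0.8, -0.9, -0.2]
gripper_width: 0.0218
gripper_force: 0.0
tip X,Y,H -0.2 -41.7 40.9
shift [-0.29  0.07  1.95]
turn [-0.02 -0.   -0.  ]
```

```bash
python3 -m pendant '[[[-0.2,0.07,0.6,0,0,0,-0.5],[-0.09,0,0.5,0,0,0,-0.5],[0,0,0.4,0,0,0,-0.5],[0,0,0.25,0,0,0,-0.5],[0,0,0.2,0,0,0,-0.5],[0,0,0,0,0,0,-0.5],[0,0,0,0,0,0,-0.5],[0,0,0,0,0,0,-0.5]]]' 12
python3 - <<'E'
from h import *
loc(); go(tcp_for_tip(-2,-43,1.5,36),toolR(36))
E
```

```text
time_s: 16.35
tcp_pos: [0.5011, -0.1409, 0.0761]
eef_rot: [-179.9, -36.0, -86.5]
contact_force: [0.2, -0.2, 0.3]
gripper_width: 0.0219
gripper_force: 0.0
tip X,Y,H -1.9 -43.2 1.5
shift [-0.   -0.01 -0.  ]
turn [-0.02 -0.01 -0.  ]
```

```bash
python3 -m pendant '[[[0,0,0,0,0,0,-1],[0,0,0,0,0,0,-1],[0,0,0,0,0,0,-1],[0,0,0,0,0,0,-1],[0,0,0,0,0,0,-1],[0,0,-0.2,0,0,0,-1],[0.05,0,-0.5,0,0,0,-1],[0.1,0,-0.8,0,0,0,-1]]]' 12
python3 -m pendant '[[[0.1,0,-1,0,0,0,-1],[0.1,0,-1,0,0,0,-1],[0,0,-1,0,0,0,-1],[0,0,-1,0,0,0,-1],[0,0,-1,0,0,0,-1],[0,0,-1,0,0,0,-1],[0,0,-1,0,0,0,-1],[0,0,0,0,0,0,-1]]]' 12
python3 - <<'E'
from h import *
loc(); T=toolT(); z=T[:3,2]
a=np.array([.446,.345,.13])-.022*z; b=np.array([.446,.345,.032])-.022*z
go(a); T2=T.copy(); T2[:3,3]=a; go(b,None,T2)
E
```

```text
time_s: 17.15
tcp_pos: [0.499, -0.1262, 0.1017]
eef_rot: [179.9, -36.0, -86.5]
contact_force: [0.3, -0.5, 0.3]
gripper_width: 0.0124
gripper_force: 12.0
time_s: 17.95
tcp_pos: [0.4958, -0.0451, 0.2191]
eef_rot: [-179.7, -35.9, -86.5]
contact_force: [0.9, 0.5, -0.5]
gripper_width: 0.0123
gripper_force: 12.0
tip X,Y,H -13.5 -42.4 173.3
shift [-18.5    1.26  -9.  ]
shift [-2.87  0.02  3.97]
```

```bash
python3 -m pendant '[[[-0.97,0.07,-0.47,0,0,0,-1],[-0.97,0.07,-0.47,0,0,0,-1],[-0.97,0.07,-0.47,0,0,0,-1],[-0.97,0.07,-0.47,0,0,0,-1],[-0.97,0.07,-0.47,0,0,0,-1],[-0.97,0.07,-0.47,0,0,0,-1],[-0.97,0.07,-0.47,0,0,0,-1],[-0.97,0.07,-0.47,0,0,0,-1]]]' 12
python3 -m pendant '[[[-0.97,0.07,-0.47,0,0,0,-1],[-0.97,0.07,-0.47,0,0,0,-1],[-0.97,0.07,-0.47,0,0,0,-1],[-0.97,0.07,-0.47,0,0,0,-1],[-0.97,0.07,-0.47,0,0,0,-1],[-0.97,0.07,-0.47,0,0,0,-1],[-0.97,0.07,-0.47,0,0,0,-1],[-0.97,0.07,-0.47,0,0,0,-1]]]' 12
python3 -m pendant '[[[-0.97,0.07,-0.47,0,0,0,-1],[-0.97,0.07,-0.47,0,0,0,-1],[-0.97,0.07,-0.47,0,0,0,-1],[-0.5,0,0.7,0,0,0,-1],[-0.5,0,0.7,0,0,0,-1],[-0.5,0,0.7,0,0,0,-1],[0,0,0,0,0,0,-1],[0,0,0,0,0,0,-1]]]' 12
python3 - <<'E'
from h import *
T=toolT(); print((T[:3,3]+.022*T[:3,2]).round(4)); go(np.array([.446,.345,.032])-.022*T[:3,2])
E
```

```text
time_s: 18.75
tcp_pos: [0.4726, 0.122, 0.1861]
eef_rot: [180.0, -36.1, -86.5]
contact_force: [0.5, 0.3, -0.2]
gripper_width: 0.0125
gripper_force: 12.0
time_s: 19.55
tcp_pos: [0.4512, 0.2922, 0.156]
eef_rot: [-180.0, -36.0, -86.5]
contact_force: [0.4, 0.0, -0.2]
gripper_width: 0.0121
gripper_force: 12.0
time_s: 20.35
tcp_pos: [0.4434, 0.3538, 0.0934]
eef_rot: [-180.0, -36.1, -86.5]
contact_force: [0.7, 0.5, -0.5]
gripper_width: 0.0122
gripper_force: 12.0
[0.4442 0.3409 0.0756]
shift [-1.45 -0.1   1.64]
```

```bash
python3 -m pendant '[[[-0.5,-0.1,0.5,0,0,0,-1],[-0.5,0,0.6,0,0,0,-1],[-0.45,0,0.5,0,0,0,-1],[0,0,0,0,0,0,-1],[0,0,0,0,0,0,-0.4],[0,0,0,0,0,0,-0.4],[0,0,0,0,0,0,-0.4],[0,0,0,0,0,0,-0.4]]]' 12
python3 -m pendant '[[[0,0,-0.5,0,0,0,-0.4],[0,0,-1,0,0,0,-0.4],[0,0,-1,0,0,0,-0.4],[0,0,-1,0,0,0,-0.4],[0,0,-1,0,0,0,-0.4],[0,0,-1,0,0,0,-0.4],[0,0,-1,0,0,0,-0.4],[0,0,-1,0,0,0,-0.4]]]' 12
python3 - <<'E'
from h import *
c=cap('top'); f=c['frame']; P=cloud(c)
np.save('t3.npy',P); cv2.imwrite('pics/t3.png',np.hstack([cv2.resize(f[165:325,325:425],(350,560),interpolation=2),cv2.resize(f[240:360,105:225],(420,560))]))
reg=np.zeros((480,640),bool); reg[150:320,335:420]=1
p=P[reg&(P[...,2]>.16)]; m=p.mean(0); k=p
for _ in range(2):
    m=k.mean(0); v=np.linalg.svd(k-m,full_matrices=False)[2][2]; k=p[np.abs((p-m)@v)<.004]
v*=np.sign(v[2]); print('lid',m,v,np.degrees(np.arcsin(v[2])))
go([.46,.33,.36],toolR(0))
E
```

```text
time_s: 21.15
tcp_pos: [0.4454, 0.3583, 0.051]
eef_rot: [-179.9, -36.0, -86.5]
contact_force: [0.3, 0.4, -0.4]
gripper_width: 0.0264
gripper_force: 0.0
time_s: 21.95
tcp_pos: [0.4396, 0.447, 0.1734]
eef_rot: [-179.9, -36.0, -86.5]
contact_force: [-0.9, 0.9, -0.2]
gripper_width: 0.026
gripper_force: 0.0
lid [ 0.54449291 -0.17077088  0.21232885] [ 0.05434333 -0.8953326   0.44207052] 26.23606312673953
shift [10.27 -0.64 -3.93]
turn [-0.06 -8.95  0.02]
```

View pics/t3.png

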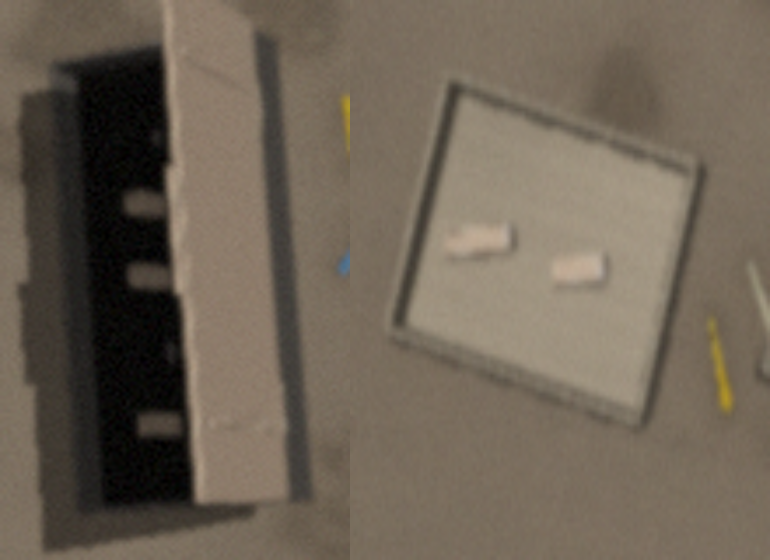

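Both faulty cuvettes are in the tray at (478,240) and (578,270), and three sound ones remain standing. Lid unchanged at 26.2 deg lean. Straightening the tool for the lid.

```bash
python3 -m pendant '[[[0.5,0,-0.8,0,-1,0,-1],[0.5,0,-0.8,0,-1,0,-1],[0.5,0,-0.8,0,-1,0,-1],[0.5,0,-0.8,0,-1,0,-1],[0.5,0,-0.8,0,-1,0,-1],[0.5,0,-0.8,0,-1,0,-1],[0.5,0,-0.8,0,-1,0,-1],[0.5,0,-0.8,0,-1,0,-1]]]'
python3 -m pendant '[[[1,0,-0.5,0,-0.95,0,-1],[1,0,0,0,0,0,-1],[1,0,0,0,0,0,-1],[1,0,0,0,0,0,-1],[1,0,0,0,0,0,-1],[1,0,0,0,0,0,-1],[1,0,0,0,0,0,-1],[1,0,0,0,0,0,-1]]]'
python3 - <<'E'
from h import *
s=r.get_state(); print(np.round(s['joints'],1)); print(w([.065,.003,.26]))
go(w([.065,.003,.33]),toolR(0))
E
```

```text
time_s: 22.8
tcp_pos: [0.4411, 0.4203, 0.3204]
eef_rot: [-179.9, -3.8, -86.4]
contact_force: [0.2, -0.2, -0.4]
gripper_width: 0.0006
gripper_force: 0.0
time_s: 23.6
tcp_pos: [0.4511, 0.2599, 0.3303]
eef_rot: [-180.0, -0.3, -86.5]
contact_force: [0.3, 0.6, 0.2]
gripper_width: 0.0003
gripper_force: 0.0
[ 51.7   3.3 -10.9   0.2 -76.  -48.2]
[ 0.55346256 -0.24119562  0.26      ]
shift [25.32 -3.56  0.13]
turn [-0.   -0.07  0.01]
```

```bash
python3 -m pendant '[[[1,-0.14,0,0,0,0,-1],[1,-0.14,0,0,0,0,-1],[1,-0.14,0,0,0,0,-1],[1,-0.14,0,0,0,0,-1],[1,-0.14,0,0,0,0,-1],[1,-0.14,0,0,0,0,-1],[1,-0.14,0,0,0,0,-1],[1,-0.14,0,0,0,0,-1]]]'
python3 -m pendant '[[[1,-0.14,0,0,0,0,-1],[1,-0.14,0,0,0,0,-1],[1,-0.14,0,0,0,0,-1],[1,-0.14,0,0,0,0,-1],[1,-0.14,0,0,0,0,-1],[1,-0.14,0,0,0,0,-1],[1,-0.14,0,0,0,0,-1],[1,-0.14,0,0,0,0,-1]]]'
python3 -m pendant '[[[1,-0.14,0,0,0,0,-1],[1,-0.14,0,0,0,0,-1],[1,-0.14,0,0,0,0,-1],[1,-0.14,0,0,0,0,-1],[1,-0.14,0,0,0,0,-1],[1,-0.14,0,0,0,0,-1],[1,-0.14,0,0,0,0,-1],[0.7,-0.14,0,0,0,0,-1]]]'
python3 - <<'E'
from h import *
s=r.get_state(); print(np.round(s['joints'],1))
T=toolT(); q=Rc.T@(T[:3,3]-CO); print('tcp case',q)
# arc plan, case coords of TCP
h=np.array([.0325,.126]); pts=[]
for a in np.linspace(63.8,-30,25):
    A=np.radians(a); lam=max(0,-a); L=np.radians(lam); rho=.112
    c=h+rho*np.array([-np.cos(A),np.sin(A)])+.0065*np.array([np.sin(A),np.cos(A)])
    xt=np.array([np.cos(L),np.sin(L)]); zt=np.array([np.sin(L),-np.cos(L)])
    corner=-.0095 if a>5 else 0
    tcp=c-.022*zt-corner*xt; pts.append((a,lam,tcp,xt,zt))
print('start',pts[0][2])
for p,n in zip(pts,pts[1:]):
    d=n[2]-p[2]; print(round(n[0],1),'dx %.2f dz %.2f turn %.2f'%(d@p[3]/.02,d@p[4]/.02,(n[1]-p[1])/4), n[2].round(3))
E
```

```text
time_s: 24.4
tcp_pos: [0.4832, 0.1015, 0.3312]
eef_rot: [-180.0, -0.2, -86.5]
contact_force: [-0.5, -0.2, -0.2]
gripper_width: 0.0003
gripper_force: 0.0
time_s: 25.2
tcp_pos: [0.5152, -0.0568, 0.3318]
eef_rot: [-180.0, -0.2, -86.5]
contact_force: [1.5, 0.1, 0.1]
gripper_width: 0.0008
gripper_force: 0.0
time_s: 26.0
tcp_pos: [0.547, -0.2093, 0.3323]
eef_rot: [-180.0, -0.2, -86.5]
contact_force: [0.3, 0.7, -0.4]
gripper_width: 0.0007
gripper_force: 0.0
[ -1.7   9.6  -3.4   0.2 -77.    5.1]
tcp case [ 0.0327357  -0.00153062  0.33227585]
start [-0.00161648  0.25136273]
59.9 dx -0.35 dz 0.16 turn 0.00 [-0.009  0.248]
56.0 dx -0.34 dz 0.18 turn 0.00 [-0.015  0.244]
52.1 dx -0.32 dz 0.21 turn 0.00 [-0.022  0.24 ]
48.2 dx -0.31 dz 0.23 turn 0.00 [-0.028  0.236]
44.3 dx -0.29 dz 0.25 turn 0.00 [-0.034  0.231]
40.3 dx -0.27 dz 0.27 turn 0.00 [-0.039  0.225]
36.4 dx -0.25 dz 0.29 turn 0.00 [-0.044  0.22 ]
32.5 dx -0.23 dz 0.30 turn 0.00 [-0.049  0.214]
28.6 dx -0.21 dz 0.32 turn 0.00 [-0.053  0.207]
24.7 dx -0.19 dz 0.33 turn 0.00 [-0.057  0.201]
20.8 dx -0.17 dz 0.34 turn 0.00 [-0.06   0.194]
16.9 dx -0.14 dz 0.35 turn 0.00 [-0.063  0.187]
13.0 dx -0.12 dz 0.36 turn 0.00 [-0.066  0.18 ]
9.1 dx -0.09 dz 0.37 turn 0.00 [-0.068  0.172]
5.2 dx -0.07 dz 0.38 turn 0.00 [-0.069  0.165]
1.3 dx -0.52 dz 0.38 turn 0.00 [-0.079  0.157]
-2.6 dx -0.07 dz 0.38 turn 0.66 [-0.081  0.149]
-6.5 dx -0.08 dz 0.39 turn 0.98 [-0.082  0.142]
-10.5 dx -0.08 dz 0.39 turn 0.98 [-0.083  0.134]
-14.4 dx -0.08 dz 0.39 turn 0.98 [-0.083  0.126]
-18.3 dx -0.08 dz 0.39 turn 0.98 [-0.083  0.118]
-22.2 dx -0.08 dz 0.39 turn 0.98 [-0.082  0.11 ]
-26.1 dx -0.08 dz 0.39 turn 0.98 [-0.081  0.102]
-30.0 dx -0.08 dz 0.39 turn 0.98 [-0.079  0.095]
```

```bash
python3 -m pendant '[[[0.7,-0.2,0,0,0,0,-1],[0,0,1,0,0,0,-1],[0,0,1,0,0,0,-1],[0,0,1,0,0,0,-1],[0,0,1,0,0,0,-1],[0,0,0,0,0,0,-1],[0,0,0,0,0,0,-1],[0,0,0,0,0,0,-1]]]'
python3 - <<'E'
from h import *
s=r.get_state(); T=toolT(); q=Rc.T@(T[:3,3]-CO); print('tcp case',q, ((np.array([-.0016,q[1],.2514])-q)/.02).round(2),s['contact_force'],s['moment'])
E
```

```text
time_s: 26.8
tcp_pos: [0.553, -0.2218, 0.2539]
eef_rot: [-179.9, -0.3, -86.4]
contact_force: [0.6, -1.1, 0.5]
gripper_width: 0.0003
gripper_force: 0.0
tcp case [0.04561762 0.00375322 0.25389888] [-2.36  0.   -0.12] [ 0.62897786 -1.09093632  0.45362835] [ 0.06681601 -0.03821896  0.02619037]
```

```bash
python3 -m pendant '[[[-0.6,0,0.1,0,0,0,-1],[-0.6,0,0,0,0,0,-1],[-0.5,0,0,0,0,0,-1],[-0.4,0,0,0,0,0,-1],[-0.26,0,0,0,0,0,-1],[-0.35,0,0.16,0,0,0,-1],[-0.34,0,0.18,0,0,0,-1],[0,0,0,0,0,0,-1]]]'
python3 - <<'E'
from h import *
s=r.get_state(); T=toolT(); q=Rc.T@(T[:3,3]-CO); print('tcp case',q,s['contact_force'])
c=cap('top'); P=cloud(c); reg=np.zeros((480,640),bool); reg[150:215,325:420]=1
k=p=P[reg&(P[...,2]>.13)&(P[...,2]<.26)]
for _ in range(4):
    m=k.mean(0); v=np.linalg.svd(k-m,full_matrices=False)[2][2]; k=p[np.abs((p-m)@v)<.004]
v*=np.sign(v[2]); print('lid',len(p),len(k),m,v,np.degrees(np.arcsin(v[2])))
E
```

```text
time_s: 27.6
tcp_pos: [0.5484, -0.16, 0.2429]
eef_rot: [-180.0, -0.2, -86.4]
contact_force: [0.1, 0.1, 0.7]
gripper_width: 0.0004
gripper_force: 0.0
tcp case [-0.01639446  0.00290205  0.24294947] [0.14016856 0.05946543 0.71035985]<stdin>:6: RuntimeWarning: Mean of empty slice.
  ret = um.true_divide(
Traceback (most recent call last):
IndexError: index 2 is out of bounds for axis 0 with size 0
```

```bash
python3 -m pendant '[[[-0.32,0,0.21,0,0,0,-1],[-0.31,0,0.23,0,0,0,-1],[-0.29,0,0.25,0,0,0,-1],[-0.27,0,0.27,0,0,0,-1],[-0.25,0,0.29,0,0,0,-1],[-0.23,0,0.3,0,0,0,-1],[-0.21,0,0.32,0,0,0,-1],[-0.19,0,0.33,0,0,0,-1]]]'
python3 - <<'E'
from h import *
s=r.get_state(); T=toolT(); q=Rc.T@(T[:3,3]-CO); print('tcp case',q,s['contact_force'])
c=cap('wrist'); cv2.imwrite('pics/w4.png',c['frame'])
E
```

```text
time_s: 28.45
tcp_pos: [0.546, -0.1192, 0.1988]
eef_rot: [-180.0, -0.2, -86.5]
contact_force: [0.5, -0.8, 1.0]
gripper_width: 0.0005
gripper_force: 0.6
tcp case [-0.05727092  0.00302026  0.19875196] [ 0.48093561 -0.75298729  0.9930396 ]
```

View pics/w4.png

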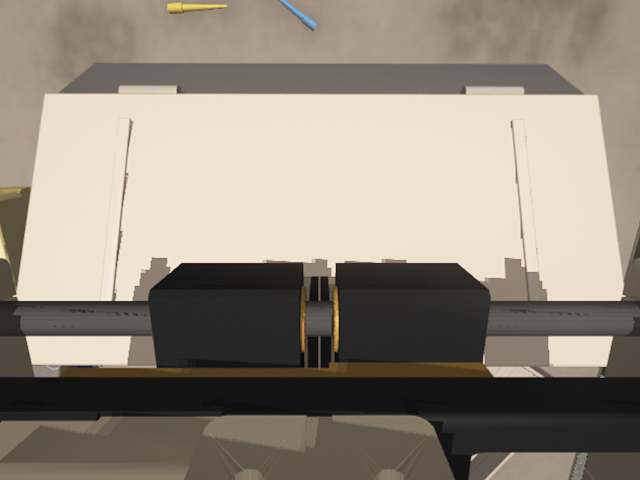

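The wrist view shows the lid's outer face following the fingers down (hinges at (150,90) and (495,90), free edge at row 365). Continuing the arc.

```bash
python3 -m pendant '[[[-0.17,0,0.34,0,0,0,-1],[-0.14,0,0.35,0,0,0,-1],[-0.12,0,0.36,0,0,0,-1],[-0.09,0,0.37,0,0,0,-1],[-0.07,0,0.38,0,0,0,-1],[-0.4,0,0.38,0,0,0,-1],[-0.07,0,0.38,0,0.66,0,-1],[-0.08,0,0.39,0,0.98,0,-1]]]'
python3 -m pendant '[[[-0.08,0,0.39,0,1,0,-1],[-0.08,0,0.39,0,1,0,-1],[-0.08,0,0.39,0,1,0,-1],[-0.08,0,0.39,0,1,0,-1],[0,0,0,0,0,0,-1],[0,0,0,0,0,0,-1],[0,0,0,0,0,0,-1],[0,0,0,0,0,0,-1]]]'
python3 - <<'E'
from h import *
s=r.get_state(); T=toolT(); q=Rc.T@(T[:3,3]-CO); print('tcp case',q,s['contact_force'],s['eef_rot']); loc()
go(at(-20,3,38)-.022*toolR(30)[:,2],toolR(30))
E
```

```text
time_s: 29.3
tcp_pos: [0.5451, -0.0972, 0.1398]
eef_rot: [-179.9, -6.8, -86.5]
contact_force: [0.4, -1.4, 0.8]
gripper_width: 0.0005
gripper_force: 0.6
time_s: 30.1
tcp_pos: [0.5451, -0.0981, 0.1089]
eef_rot: [-179.9, -22.7, -86.6]
contact_force: [-0.5, -0.2, 0.7]
gripper_width: 0.0006
gripper_force: 0.0
tcp case [-0.07834467  0.00342344  0.1088559 ] [-0.47876315 -0.17902099  0.69892405] [-179.8856345   -22.71404357  -86.55698566]
tip X,Y,H -25.3 3.5 49.9
shift [0.2  0.02 0.57]
turn [-0.02  1.82 -0.01]
```

```bash
python3 -m pendant '[[[0,0,0.2,0,0.9,0,-1],[0,0,0.2,0,0.9,0,-1],[0,0,0.15,0,0,0,-1],[0,0,0.1,0,0,0,-1],[0,0,0.05,0,0,0,-1],[0,0,0.05,0,0,0,-1],[0,0,0,0,0,0,-1],[0,0,0,0,0,0,-1]]]'
python3 - <<'E'
from h import *
s=r.get_state(); print(s['contact_force'],s['contact_force']@nn,s['eef_rot']); loc()
E
```

```text
time_s: 30.9
tcp_pos: [0.5455, -0.1046, 0.096]
eef_rot: [-179.8, -29.9, -86.6]
contact_force: [-6.7, 9.2, 8.2]
gripper_width: 0.0001
gripper_force: 6.1
[-6.74535852  9.22848948  8.2110683 ] 11.922320532764685 [-179.84420861  -29.91644251  -86.55489722]
tip X,Y,H -23.3 3.4 35.4
```

```bash
python3 -m pendant '[[[0,0,0.05,0,0,0,-1],[0,0,0,0,0,0,-1],[0,0,0.05,0,0,0,-1],[0,0,0,0,0,0,-1],[0,0,0,0,0,0,-1],[0,0,0,0,0,0,-1],[0,0,0,0,0,0,-1],[0,0,0,0,0,0,-1]]]'
python3 - <<'E'
from h import *
s=r.get_state(); print(s['contact_force'],s['contact_force']@nn); loc()
E
```

```text
time_s: 31.7
tcp_pos: [0.5456, -0.1048, 0.0958]
eef_rot: [-179.7, -29.9, -86.6]
contact_force: [-19.5, 22.9, 28.3]
gripper_width: 0.0005
gripper_force: 17.9
[-19.52647242  22.85132455  28.25818958] 36.4719745993175
tip X,Y,H -23.2 3.6 35.0
```

Hard stop at H=35 mm with 36 N, which is the expected shut height. Backing off and checking.

```bash
python3 -m pendant '[[[0,0,-0.2,0,0,0,-1],[0,0,-0.5,0,0,0,-1],[0,0,-1,0,0,0,-1],[0,0,-1,0,0,0,-1],[0,0,-1,0,0,0,-1],[0,0,-1,0,0,0,-1],[0,0,-1,0,0,0,-1],[0,0,-1,0,0,0,-1]]]'
python3 -m pendant '[[[-0.5,0,-1,0,0,0,-1],[-0.5,0,-1,0,0,0,-1],[-0.5,0,-1,0,0,0,-1],[0,0,0,0,0,0,-1],[0,0,0,0,0,0,-1],[0,0,0,0,0,0,-1],[0,0,0,0,0,0,-1],[0,0,0,0,0,0,-1]]]'
python3 - <<'E'
from h import *
c=cap('wrist'); P=cloud(c); q=P-p0; H=q@nn*1e3;X=q@ee*1e3;Y=q@yy*1e3
for x0 in (-45,-20,10,40,70):
    m=(abs(X-x0)<6)&(H<60)&(H>10)
    print(x0,[ (round(float(np.median(H[m&(abs(Y-y)<8)])),1) if (m&(abs(Y-y)<8)).any() else None) for y in (-120,-60,0,60,120)])
t=cap('top'); cv2.imwrite('pics/t4.png',t['frame'])
P2=cloud(t); q=P2-p0; H=q@nn*1e3;X=q@ee*1e3;Y=q@yy*1e3
m=(abs(H-36)<8)&(X>-52)&(X<76)&(abs(Y)<135); A=np.c_[X[m],Y[m],np.ones(m.sum())]; print('top fit slope/offset',np.linalg.lstsq(A,H[m],rcond=None)[0],m.sum())
E
```

```text
time_s: 32.5
tcp_pos: [0.5407, -0.0386, 0.2104]
eef_rot: [-180.0, -29.9, -86.5]
contact_force: [1.1, 1.0, -0.1]
gripper_width: 0.0002
gripper_force: 0.0
time_s: 33.3
tcp_pos: [0.5373, 0.0162, 0.246]
eef_rot: [180.0, -30.0, -86.5]
contact_force: [-0.6, -0.9, -0.2]
gripper_width: 0.0006
gripper_force: 0.0
-45 [35.7, 35.7, 35.7, 35.6, 35.6]
-20 [35.7, 35.7, 35.6, 35.6, 35.5]
10 [35.5, 35.6, 35.7, 35.4, 35.7]
40 [35.6, 35.4, 35.6, 35.6, 35.5]
70 [35.6, 35.6, 35.6, 35.5, 35.4]
top fit slope/offset [ 5.02654447e-04 -1.39618850e-03  3.65624444e+01] 6822
```

View pics/t4.png

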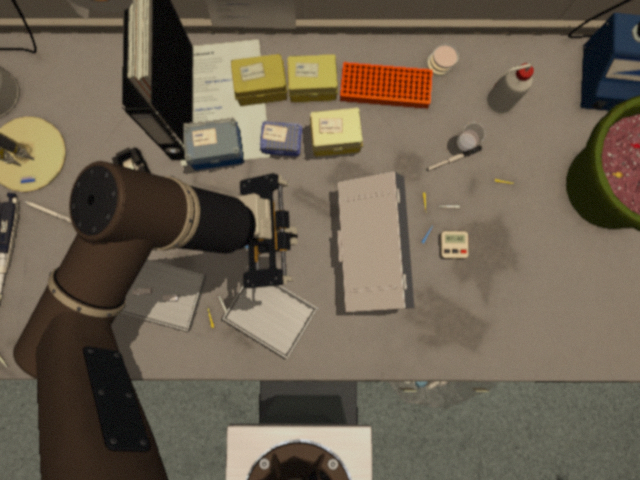

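The top view shows the case shut (370,243), flat to 0.1 mm. The tray still holds both rejects (150-175,293), and the timer (455,245) is undisturbed. Handing in.

```bash
python3 -c "
from plant import r
print(r.close_job())"
```

```text
the job is handed in; nothing more can be done
None
```

The short and the chipped cuvettes are in the steel tray, the three sound ones were left standing in their wells, the lid is shut and pressed home, and the job was handed in at about 33 s of the 72 s allowed.

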